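Seat the filler's nozzle on the mould and hold the gate open at the set mark

ROBOT

A 6-joint arm with a two-finger parallel gripper is mounted at the origin on a cart in front of the work surface, level with it; the furniture and walls round the work are solid. World frame = base frame: x ahead of the robot, y to its left, z up, the work surface at z = 0. Lengths are in mm, angles in degrees, forces in N, time in s.
With the tool pointing down it reaches from about 300 to 850 mm from the base axis. Payload 4.2 kg.
Tool frame: the origin (TCP) lies midway between the tips of the shut fingers; the grasp point (between the pads) lies 19 mm behind it (env.tcp_to_grasp is the distance from the TCP to the grasp point, in mm); z points along the fingers, x is the direction in which the jaws open and shut, and the axes are right-handed (so a half turn about z gives the same grasp; the last joint's range is limited). The gripper opens to 91 mm and grips with 3 to 60 N. Pads are 32 mm wide; open, the fingers measure 118 mm over their backs; the gripper's body (76 mm by 178 mm) begins 60 mm behind the grasp point.
Start: joints at [-75.287, 18.312, 89.639, -0, 72.044, -1.146], TCP at [157.138, -553.128, 213.976] pointing down, gripper open.
Joint ranges: [-177.97, 177.97], [-48.28, 115.42], [12.27, 149.76], [-77.06, 257.06], [2.81, 150.46], [-146.56, 146.56]. Speed limits (degrees/s): [147.25, 147.25, 180, 180, 180, 180].

INTERFACE

Orientations are given as [roll, pitch, yaw] about the fixed x, y, z axes, in that order (R = Rz(yaw) Ry(pitch) Rx(roll)).
In Python, from workcell import env gives the robot as it stands.
- The arm moves only by the tool drive_tool, never from a script. Its argument "motion" is a list of rows, each a list of 2 entries, a list of its own where there are three numbers: the shift along the world's x, y, z in m, then the turn, a rotation vector about the world's x, y, z in rad. In form: [[[dx, dy, dz], [wx, wy, wz]], ...]. A call has exactly 10 rows; each row shifts and turns the commanded pose from where the row before left it; what a row does not reach is not made up. A row lasts 1/12 s, in which the tool goes at most 41.7 mm and 7.16 degrees, less where a joint would pass 70% of its speed; a pose out of reach is approached as far as the arm can. A call is refused whole if a number of a shift passes 0.0417 or a number of a turn 0.125, either way. A call with a gripper value outside its range is refused whole. "claw" is the opening, from 0 (shut) to 1 (fully open), set as the call begins (left out, the last holds). The fingers move at their own pace and stop on an object; "force" is the grip in N (left out, the last holds). Time passes only in rows, so rows that do not move let the fingers close, or fill a call up. It gives the time, the measured TCP pose, the force and the opening at its end, in the units of the state.
- env.state(): the state, without advancing time (a new reading comes with each control period).
- env.grab_frame(name): name is "scene" or "top"; returns the picture (400x640x3 uint8, red, green, blue); there is no depth.
- env.camera_params(name): a dict with "fov_y" (degrees; the focal length in pixels is half the picture's height over the tangent of half this angle, whatever the lens; pixels are square), "cx", "cy" (the principal point, pixels), "pose" (4x4, takes a point from camera to world coordinates). Camera axes: x right, y down, z forward; pixel columns grow to the right and rows downward; lengths in mm; the calibration is good to about 2 mm. A picture is of the moment at which its call begins. camera_params takes no time and is no camera call.
- env.job_done(): hands the job in, once; it reports no verdict.
The state is a dict: "time_s": time; "qpos": joint angles; "qvel": joint speeds; "effort": joint torques, N m; "ee_pos": TCP position; "ee_rot": TCP orientation; "force": force on the tool from outside, world axes, zero at the start; "torque": the same for the moment, N m; "gripper_width": finger opening in mm.
Only numpy, scipy, OpenCV 4.12 (cv2) and the standard library are available. Lean on these libraries where they do the work, as an engineer would, in place of code of your own. Each camera call takes 0.05 s, during which the arm holds its last target.

TASK

The mould is clamped in the bench filler and I am about to pour: wind the handwheel on top clockwise until the nozzle is fully down in the mould's collar. Only then pull the spring-loaded gate out by its black bar until the yellow pointer is over the middle of the red rider, without running past it, and finish still holding it there - do not let go, or the spring shuts it. Leave the other things on the table where they are.

Things in the scene. Friction and masses are not known exactly. Their poses are not given: they have to be found in the camera images.
- fill_head (a joint): the filling head (blue sliding block with steel hopper, gate and nozzle) riding up and down two upright rods on the filler; metres travelled down from the top of its travel: 0 = fully up, 0.035 = nozzle seated in the mould's collar, a dead stop. Coupled to the handwheel by the lead screw: 3.82 mm down per radian (24 mm a turn); self-locking
- handwheel (a joint): dark spoked handwheel, 108 mm across, lying flat on top of the screw (vertical axis) at the highest point of the filler; radians, growing clockwise seen from above, and clockwise lowers the head; fill_head = 0.00382 x handwheel
- wheel_center (a point): the handwheel's axis at the height of the rim's top face, about 276 mm above the table; fixed on the filler, its x axis points to the rear of the filler, y to the filler's left (the way the gate pulls out), z up
- crank_point (a point): middle of the handwheel's upright black revolving grip (20 mm thick, 47 mm tall, free to spin), which stands 45 mm from the wheel's axis; its top is 23 mm above this point, the rim's top face 29 mm below. Turning the wheel takes about 2 N here
- gate: spring-return slide gate under the hopper; origin: middle of its black pull bar, round, level, 15 mm thick, 92 mm long along the gate's x, on two rods 64 mm apart that run 60 mm back (-y), open between and below. Pulls out along its +y up to 62 mm; spring 5.5 N shut plus 110 N per m. Bar 114 mm above the table once seated. Hopper rim: 104 mm across, 70 mm higher, axis 130 mm from the shut bar
- gate_index (a point): middle of the yellow index pointer (6 mm wide) on the gate's front rod, over the white scale; 36 mm behind the bar's axis; axes as the gate
- rider_mark (a point): the set mark: white line in the middle of the red rider (10 mm wide) that is clamped fast on the white scale in front of the gate, at the height of the pointer; y axis along the pull. Stands 24 to 44 mm beyond the shut pointer and rides up and down with the head
- outlet (a point): centre of the gate housing under the hopper, on the head; y axis along the pull. The shut index pointer stands at y = 94 mm from it
- nozzle_tip (a point): lower end of the nozzle, on the head's underside
- mould_mouth (a point): centre of the white pouring collar on top of the clear mould, 82 mm above the table; seated, the nozzle tip is 4 mm below this point
- pot_0: small white-lidded pot, 50 mm, behind the filler, bystander
- pot_1: small white-lidded pot, 50 mm, on the bench scale, bystander
- pot_2: red-lidded pot, 70 x 62 mm tall, on the bench scale, bystander
- pot_3: small black-lidded pot, 38 mm, bystander
- timer: green kitchen timer, 62 x 40 mm tall, behind the filler, bystander
- tape_roll: roll of masking tape, 104 x 25 mm tall, lying left of the filler, bystander
- marker: red and white pen, 135 mm, lying behind right, bystander
- pastry_brush: flat pastry brush, 200 mm, lying at the front edge to the right, bystander

How it is judged:
By the outcome, as a careful person would: the job done as asked, in the order asked, and still so for the second after the job is handed in, while the arm keeps its last pose, push and grip.
It also fails if it takes over 70 s, if anything falls off the work surface, if the arm or the gripper's body presses on something with over 40 N, if the wrist force passes 120 N, or if a joint passes its speed limit or range.

## Working session

There is one attempt and no reset: what is moved stays moved. The work goes in short steps, Python scripts to look and compute and a tool call to move; the robot and the scene stay as the last step left them, time stands still between calls to the robot, and variables do not carry over. Pictures are saved under pics/ and viewed, and the job is handed in when it is done.

Besides the shell and the picture viewer there is one more tool, called after "Call:" as name(argument=value, ...) on one line, values as JSON. drive_tool: Moves the arm, as the interface text tells. Its arguments: {"type":"object","properties":{"motion":{"type":"array","items":{"type":"array"}},"claw":{"type":"number"},"force":{"type":"number"}},"required":["motion"]}

```bash
mkdir -p pics; ls; python3 - <<'E'
from workcell import env
import cv2, numpy as np
np.set_printoptions(precision=4,suppress=True)
for n in("scene","top"):
    cv2.imwrite(f"pics/{n}0.png",env.grab_frame(n)[:,:,::-1]); print(n,env.camera_params(n))
print(env.state(), env.tcp_to_grasp)
E
```

```text
pics
scene {'fov_y': 49.64407324700659, 'cx': 318.59433323914783, 'cy': 199.7214936906979, 'pose': array([[ -0.8333,  -0.2277,   0.5038, -74.385 ],
       [ -0.5527,   0.3586,  -0.7523, 952.2372],
       [ -0.0093,  -0.9053,  -0.4247, 696.6143],
       [  0.    ,   0.    ,   0.    ,   1.    ]])}
top {'fov_y': 54.9147467671466, 'cx': 323.4341028817645, 'cy': 205.4467247460374, 'pose': array([[  -0.0069,   -0.9835,    0.181 ,  346.7084],
       [  -0.9995,    0.0121,    0.0275,   60.4933],
       [  -0.0293,   -0.1807,   -0.9831, 1218.3037],
       [   0.    ,    0.    ,    0.    ,    1.    ]])}
{'time_s': 0.1, 'qpos': array([-75.2873,  18.3476,  89.6955,  -0.0006,  72.0439,  -1.147 ]), 'qvel': array([ 0.0276, -0.1519, -0.1577,  0.0491,  0.1125, -0.0275]), 'effort': array([ -0.0004, -41.3333, -23.2509,   0.0729,   0.0423,  -0.0001]), 'ee_pos': array([ 157.0188, -552.7103,  213.2345]), 'ee_rot': array([-179.9988,    0.087 ,  -74.1401]), 'force': array([ 0.1159,  0.6295, -0.1434]), 'torque': array([-0.0233, -0.0142, -0.0125]), 'gripper_width': 91.43684538432385} 18.8
```

View pics/scene0.png

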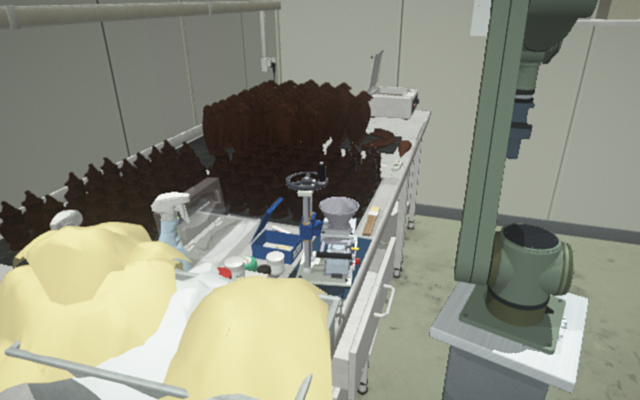

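View pics/top0.png

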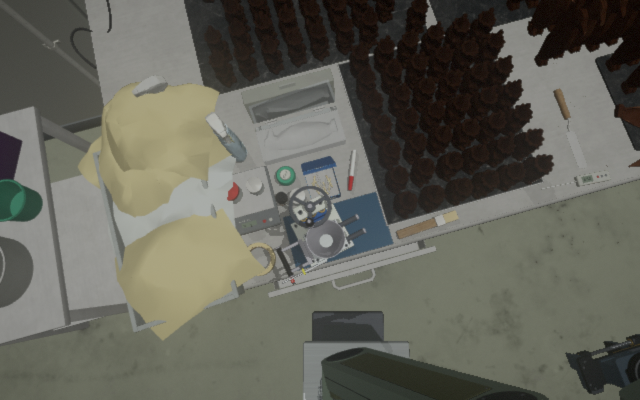

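```bash
python3 - <<'E'
import cv2
a=cv2.imread("pics/scene0.png")[150:310,250:390]; cv2.imwrite("pics/s0c.png",cv2.resize(a,None,fx=3.7,fy=3.7,interpolation=cv2.INTER_CUBIC))
a=cv2.imread("pics/top0.png")[170:300,235:375]; cv2.imwrite("pics/t0c.png",cv2.resize(a,None,fx=4.5,fy=4.5,interpolation=cv2.INTER_CUBIC))
E
```

```text
(no output)
```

View pics/s0c.png

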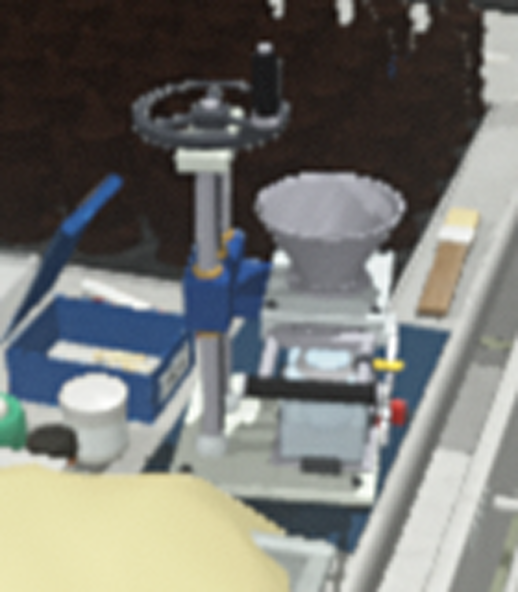

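View pics/t0c.png

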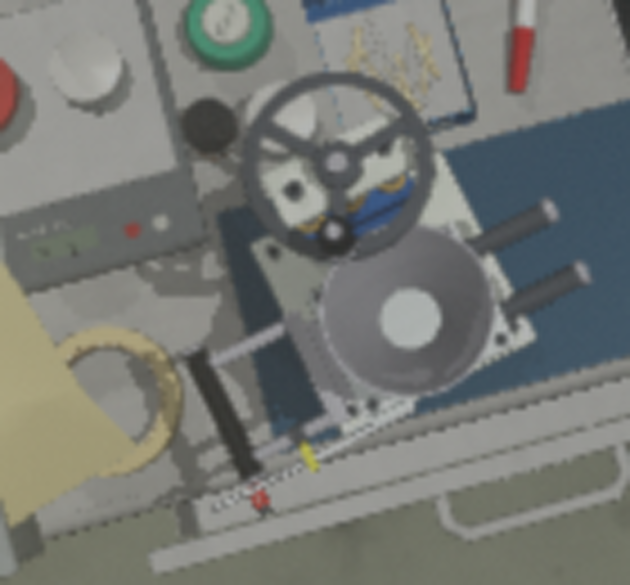

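```bash
cat > h.py <<'E'
import numpy as np, cv2
from workcell import env
np.set_printoptions(precision=2,suppress=True)
P={n:env.camera_params(n) for n in("scene","top")}
def ray(n,u,v):
    p=P[n]; f=200/np.tan(np.radians(p["fov_y"]/2)); T=p["pose"]
    d=T[:3,:3]@np.array([(u-p["cx"])/f,(v-p["cy"])/f,1]); return T[:3,3],d/np.linalg.norm(d)
def atz(n,u,v,z):
    o,d=ray(n,u,v); return o+d*(z-o[2])/d[2]
def tri(s,t):
    o1,d1=ray("scene",*s);o2,d2=ray("top",*t)
    k=np.linalg.lstsq(np.c_[d1,-d2],o2-o1,rcond=None)[0]
    a,b=o1+k[0]*d1,o2+k[1]*d2; return (a+b)/2,np.linalg.norm(a-b)
def proj(n,X):
    p=P[n]; f=200/np.tan(np.radians(p["fov_y"]/2)); T=p["pose"]
    c=T[:3,:3].T@(np.asarray(X)-T[:3,3]); return np.array([p["cx"]+f*c[0]/c[2],p["cy"]+f*c[1]/c[2]])
sc=lambda x,y:(250+x/3.7-.37,150+y/3.7-.37)
tc=lambda x,y:(235+x/4.5-.39,170+y/4.5-.39)
E
python3 - <<'E'
from h import *
for nm,s,t,z in [("rim",(211,115),(338.5,166),276),("griptop",(265,47),(333,231),328),("bar end rear",(250,387),(198,355),None),("bar end front",(375,394),(247,473),None),
  ("pointer",(388,365),(309,457),None),("rider",(398,411),(261,499),None),("hopper",(330,208),(412,310),None)]:
    print(nm,*tri(sc(*s),tc(*t)), atz("top",*tc(*t),z) if z else "", atz("scene",*sc(*s),z) if z else "")
E
```

```text
rim [518.54 120.98 271.9 ] 0.3243788336464425 [517.94 120.8  276.  ] [512.64 128.98 276.  ]
griptop [473.86 120.2  330.19] 0.05283921900466817 [474.2  120.36 328.  ] [477.11 115.22 328.  ]
bar end rear [423.96 217.57 135.28] 1.1666220333766708  
bar end front [350.14 185.38 138.21] 3.302045498057345  
pointer [360.49 147.73 136.93] 1.2720555802030724  
rider [335.35 178.45 126.55] 0.8221814987749639  
hopper [444.82  82.37 203.86] 0.26708633809264276
```

Call:
drive_tool(motion=[[[0, 0, 0.037], [0, 0, 0]], [[0, 0, 0.037], [0, 0, 0]], [[0, 0, 0.037], [0, 0, 0]], [[0, 0, 0.037], [0, 0, 0]], [[0, 0, 0.037], [0, 0, 0]], [[0.016, 0.0335, 0], [0, 0, 0.12]], [[0.016, 0.0335, 0], [0, 0, 0.12]], [[0.016, 0.0335, 0], [0, 0, 0.12]], [[0.016, 0.0335, 0], [0, 0, 0.12]], [[0.016, 0.0335, 0], [0, 0, 0.12]]], claw=0.7, force=25)

```text
time_s: 0.93
ee_pos: [237.4, -383.9, 398.5]
ee_rot: [-180.0, 0.0, -39.5]
force: [1.1, 0.1, 0.7]
gripper_width: 63.6
```

Call:
drive_tool(motion=[[[0.016, 0.0335, 0], [0, 0, 0.12]], [[0.016, 0.0335, 0], [0, 0, 0.12]], [[0.016, 0.0335, 0], [0, 0, 0.12]], [[0.016, 0.0335, 0], [0, 0, 0.12]], [[0.016, 0.0335, 0], [0, 0, 0.12]], [[0.016, 0.0335, 0], [0, 0, 0.12]], [[0.016, 0.0335, 0], [0, 0, 0.12]], [[0.016, 0.0335, 0], [0, 0, 0.12]], [[0.016, 0.0335, 0], [0, 0, 0]], [[0.016, 0.0335, 0], [0, 0, 0]]])

```text
time_s: 1.77
ee_pos: [397.3, -48.8, 398.8]
ee_rot: [180.0, 0.0, 15.3]
force: [1.1, 0.4, 0.1]
gripper_width: 64.0
```

Call:
drive_tool(motion=[[[0.0153, 0.0338, 0], [0, 0, 0]], [[0.0153, 0.0338, 0], [0, 0, 0]], [[0.0153, 0.0338, 0], [0, 0, 0]], [[0.0153, 0.0338, 0], [0, 0, 0]], [[0.0153, 0.0338, 0], [0, 0, 0]], [[0, 0, -0.012], [0, 0, 0]], [[0, 0, -0.012], [0, 0, 0]], [[0, 0, -0.012], [0, 0, 0]], [[0, 0, -0.012], [0, 0, 0]], [[0, 0, 0], [0, 0, 0]]])

```text
time_s: 2.6
ee_pos: [472.3, 118.3, 348.2]
ee_rot: [-180.0, 0.3, 15.3]
force: [-1.0, -0.1, 0.0]
gripper_width: 63.8
```

```bash
python3 - <<'E'
from h import *
s=env.grab_frame("scene")[:,:,::-1]; print(env.state()["ee_pos"])
cv2.imwrite("pics/s1.png",cv2.resize(s[50:260,200:480],None,fx=2.8,fy=2.8,interpolation=cv2.INTER_CUBIC))
E
```

```text
[472.9  118.28 349.64]
```

View pics/s1.png

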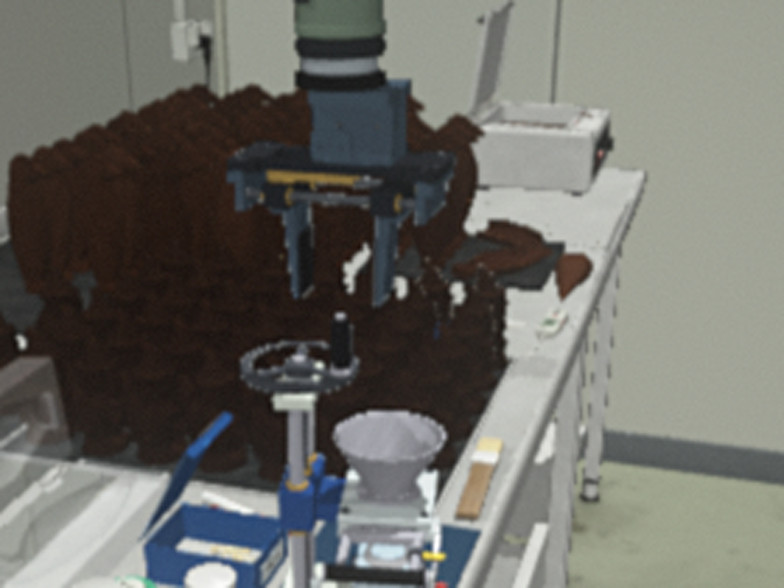

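Call:
drive_tool(motion=[[[0.001, 0.0015, -0.01], [0, 0, 0]], [[0, 0, -0.01], [0, 0, 0]], [[0, 0, -0.01], [0, 0, 0]], [[0, 0, -0.01], [0, 0, 0]], [[0, 0, -0.01], [0, 0, 0]], [[0, 0, -0.01], [0, 0, 0]], [[0, 0, 0], [0, 0, 0]], [[0, 0, 0], [0, 0, 0]], [[0, 0, 0], [0, 0, 0]], [[0, 0, 0], [0, 0, 0]]])

```text
time_s: 3.48
ee_pos: [475.0, 120.0, 291.6]
ee_rot: [180.0, -0.1, 15.2]
force: [-0.4, 0.2, 0.2]
gripper_width: 64.2
```

Call:
drive_tool(motion=[[[0, 0, 0], [0, 0, 0]], [[0, 0, 0], [0, 0, 0]], [[0, 0, 0], [0, 0, 0]], [[0, 0, 0], [0, 0, 0]], [[0, 0, 0], [0, 0, 0]], [[0, 0, 0], [0, 0, 0]], [[0, 0, 0], [0, 0, 0]], [[0, 0, 0], [0, 0, 0]], [[0, 0, 0], [0, 0, 0]], [[0, 0, 0], [0, 0, 0]]], claw=0, force=25)

```text
time_s: 4.32
ee_pos: [474.0, 119.8, 290.9]
ee_rot: [-180.0, 0.1, 15.2]
force: [-4.3, -0.3, 1.7]
gripper_width: 19.1
```

```bash
python3 - <<'E'
from h import *
import json
def circ(a0,n,st):
    a=np.radians(a0-st*np.arange(n+1)); p=45*np.c_[np.cos(a),np.sin(a)]
    return np.diff(p,axis=0)
for k in range(4): print(json.dumps([[[round(x/1000,4),round(y/1000,4),0],[0,0,0]] for x,y in circ(181-100*k,10,10)]))
E
```

```text
[[[0.0005, 0.0078, 0], [0, 0, 0]], [[0.0019, 0.0076, 0], [0, 0, 0]], [[0.0032, 0.0072, 0], [0, 0, 0]], [[0.0044, 0.0065, 0], [0, 0, 0]], [[0.0054, 0.0056, 0], [0, 0, 0]], [[0.0063, 0.0046, 0], [0, 0, 0]], [[0.0071, 0.0034, 0], [0, 0, 0]], [[0.0075, 0.0022, 0], [0, 0, 0]], [[0.0078, 0.0008, 0], [0, 0, 0]], [[0.0078, -0.0005, 0], [0, 0, 0]]]
[[[0.0076, -0.0019, 0], [0, 0, 0]], [[0.0072, -0.0032, 0], [0, 0, 0]], [[0.0065, -0.0044, 0], [0, 0, 0]], [[0.0056, -0.0054, 0], [0, 0, 0]], [[0.0046, -0.0063, 0], [0, 0, 0]], [[0.0034, -0.0071, 0], [0, 0, 0]], [[0.0022, -0.0075, 0], [0, 0, 0]], [[0.0008, -0.0078, 0], [0, 0, 0]], [[-0.0005, -0.0078, 0], [0, 0, 0]], [[-0.0019, -0.0076, 0], [0, 0, 0]]]
[[[-0.0032, -0.0072, 0], [0, 0, 0]], [[-0.0044, -0.0065, 0], [0, 0, 0]], [[-0.0054, -0.0056, 0], [0, 0, 0]], [[-0.0063, -0.0046, 0], [0, 0, 0]], [[-0.0071, -0.0034, 0], [0, 0, 0]], [[-0.0075, -0.0022, 0], [0, 0, 0]], [[-0.0078, -0.0008, 0], [0, 0, 0]], [[-0.0078, 0.0005, 0], [0, 0, 0]], [[-0.0076, 0.0019, 0], [0, 0, 0]], [[-0.0072, 0.0032, 0], [0, 0, 0]]]
[[[-0.0065, 0.0044, 0], [0, 0, 0]], [[-0.0056, 0.0054, 0], [0, 0, 0]], [[-0.0046, 0.0063, 0], [0, 0, 0]], [[-0.0034, 0.0071, 0], [0, 0, 0]], [[-0.0022, 0.0075, 0], [0, 0, 0]], [[-0.0008, 0.0078, 0], [0, 0, 0]], [[0.0005, 0.0078, 0], [0, 0, 0]], [[0.0019, 0.0076, 0], [0, 0, 0]], [[0.0032, 0.0072, 0], [0, 0, 0]], [[0.0044, 0.0065, 0], [0, 0, 0]]]
```

Call:
drive_tool(motion=[[[0.0005, 0.0078, 0], [0, 0, 0]], [[0.0019, 0.0076, 0], [0, 0, 0]], [[0.0032, 0.0072, 0], [0, 0, 0]], [[0.0044, 0.0065, 0], [0, 0, 0]], [[0.0054, 0.0056, 0], [0, 0, 0]], [[0.0063, 0.0046, 0], [0, 0, 0]], [[0.0071, 0.0034, 0], [0, 0, 0]], [[0.0075, 0.0022, 0], [0, 0, 0]], [[0.0078, 0.0008, 0], [0, 0, 0]], [[0.0078, -0.0005, 0], [0, 0, 0]]])

```text
time_s: 5.15
ee_pos: [527.2, 164.6, 290.9]
ee_rot: [179.9, 0.1, 15.2]
force: [-1.9, -4.6, 2.4]
gripper_width: 19.5
```

Call:
drive_tool(motion=[[[0.0076, -0.0019, 0], [0, 0, 0]], [[0.0072, -0.0032, 0], [0, 0, 0]], [[0.0065, -0.0044, 0], [0, 0, 0]], [[0.0056, -0.0054, 0], [0, 0, 0]], [[0.0046, -0.0063, 0], [0, 0, 0]], [[0.0034, -0.0071, 0], [0, 0, 0]], [[0.0022, -0.0075, 0], [0, 0, 0]], [[0.0008, -0.0078, 0], [0, 0, 0]], [[-0.0005, -0.0078, 0], [0, 0, 0]], [[-0.0019, -0.0076, 0], [0, 0, 0]]])

```text
time_s: 5.98
ee_pos: [561.9, 106.6, 290.9]
ee_rot: [-179.8, -0.0, 15.2]
force: [-4.5, 2.7, 2.0]
gripper_width: 19.1
```

```bash
python3 - <<'E'
from h import *
s=env.grab_frame("scene")[:,:,::-1]; st=env.state(); print(st["ee_pos"],st["force"])
cv2.imwrite("pics/s2.png",cv2.resize(s[120:310,230:420],None,fx=3.1,fy=3.1,interpolation=cv2.INTER_CUBIC))
E
```

```text
[561.37 105.05 290.96] [-3.66  0.93  0.02]
```

View pics/s2.png

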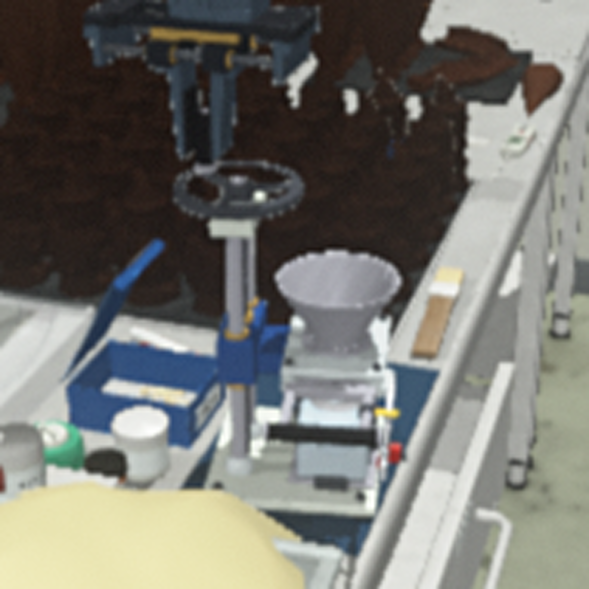

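Call:
drive_tool(motion=[[[-0.0032, -0.0072, 0], [0, 0, 0]], [[-0.0044, -0.0065, 0], [0, 0, 0]], [[-0.0054, -0.0056, 0], [0, 0, 0]], [[-0.0063, -0.0046, 0], [0, 0, 0]], [[-0.0071, -0.0034, 0], [0, 0, 0]], [[-0.0075, -0.0022, 0], [0, 0, 0]], [[-0.0078, -0.0008, 0], [0, 0, 0]], [[-0.0078, 0.0005, 0], [0, 0, 0]], [[-0.0076, 0.0019, 0], [0, 0, 0]], [[-0.0072, 0.0032, 0], [0, 0, 0]]])

```text
time_s: 6.87
ee_pos: [497.3, 80.9, 291.0]
ee_rot: [179.9, -0.0, 15.2]
force: [1.9, 1.7, -1.9]
gripper_width: 19.7
```

Call:
drive_tool(motion=[[[-0.0034, 0.002, 0], [0, 0, 0]], [[-0.0032, 0.0024, 0], [0, 0, 0]], [[-0.0029, 0.0026, 0], [0, 0, 0]], [[-0.0027, 0.0028, 0], [0, 0, 0]], [[-0.0024, 0.0031, 0], [0, 0, 0]], [[-0.0022, 0.0032, 0], [0, 0, 0]], [[-0.0019, 0.0034, 0], [0, 0, 0]], [[-0.0015, 0.0037, 0], [0, 0, 0]], [[-0.0012, 0.0038, 0], [0, 0, 0]], [[-0.001, 0.0037, 0], [0, 0, 0]]])

```text
time_s: 7.7
ee_pos: [479.9, 100.3, 291.1]
ee_rot: [178.3, -0.1, 15.2]
force: [11.8, -33.2, -4.2]
gripper_width: 19.5
```

Call:
drive_tool(motion=[[[0.001, -0.0018, 0], [0, 0, 0]], [[0.001, -0.0018, 0], [0, 0, 0]], [[0.001, -0.0018, 0], [0, 0, 0]], [[0.001, -0.0018, 0], [0, 0, 0]], [[0, 0, 0], [0, 0, 0]], [[0, 0, 0], [0, 0, 0]], [[0, 0, 0], [0, 0, 0]], [[0, 0, 0], [0, 0, 0]], [[0, 0, 0], [0, 0, 0]], [[0, 0, 0], [0, 0, 0]]])

```text
time_s: 8.53
ee_pos: [481.7, 97.9, 291.1]
ee_rot: [179.0, -0.0, 15.2]
force: [6.4, -18.8, -2.2]
gripper_width: 18.9
```

```bash
python3 - <<'E'
from h import *
s=env.grab_frame("scene")[:,:,::-1]; st=env.state(); print(st["ee_pos"],st["force"])
cv2.imwrite("pics/s3.png",cv2.resize(s[120:310,230:420],None,fx=3.1,fy=3.1,interpolation=cv2.INTER_CUBIC))
E
```

```text
[481.73  97.88 291.1 ] [  6.01 -19.92  -0.86]
```

View pics/s3.png

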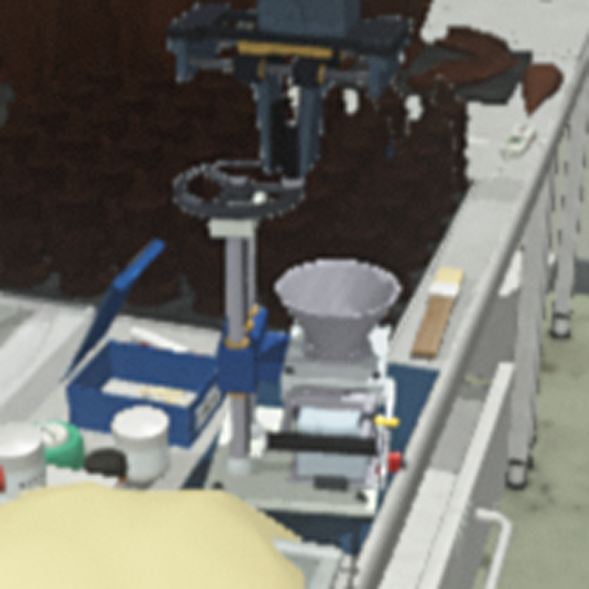

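Call:
drive_tool(motion=[[[0.001, -0.0018, 0], [0, 0, 0]], [[0.001, -0.0018, 0], [0, 0, 0]], [[0, 0, 0], [0, 0, 0]], [[0, 0, 0], [0, 0, 0]], [[0, 0, 0], [0, 0, 0]], [[0, 0, 0], [0, 0, 0]], [[0, 0, 0], [0, 0, 0]], [[0, 0, 0], [0, 0, 0]], [[0, 0, 0], [0, 0, 0]], [[0, 0, 0], [0, 0, 0]]])

```text
time_s: 9.42
ee_pos: [482.6, 96.7, 291.1]
ee_rot: [179.4, 0.0, 15.2]
force: [3.6, -12.7, -2.0]
gripper_width: 19.3
```

Call:
drive_tool(motion=[[[0, 0, 0], [0, 0, 0]], [[0, 0, 0], [0, 0, 0]], [[0, 0, 0], [0, 0, 0]], [[0, 0, 0.01], [0, 0, 0]], [[0, 0, 0.02], [0, 0, 0]], [[0, 0, 0.02], [0, 0, 0]], [[0, 0, 0.02], [0, 0, 0]], [[0, 0, 0.02], [0, 0, 0]], [[0, 0, 0.02], [0, 0, 0]], [[0, 0, 0], [0, 0, 0]]], claw=0.5)

```text
time_s: 10.25
ee_pos: [482.5, 102.0, 405.8]
ee_rot: [180.0, -0.5, 15.3]
force: [0.6, -0.2, 0.1]
gripper_width: 45.4
```

Call:
drive_tool(motion=[[[-0.015, -0.035, 0], [0, 0, 0]], [[-0.015, -0.035, 0], [0, 0, 0]], [[-0.015, -0.035, 0], [0, 0, 0]], [[-0.015, -0.035, 0], [0, 0, 0]], [[-0.015, -0.035, 0], [0, 0, 0]], [[-0.015, -0.035, 0], [0, 0, 0]], [[-0.015, -0.035, 0], [0, 0, 0]], [[0, 0, 0], [0, 0, 0]], [[0, 0, 0], [0, 0, 0]], [[0, 0, 0], [0, 0, 0]]])

```text
time_s: 11.08
ee_pos: [376.3, -143.3, 400.8]
ee_rot: [-179.9, -0.0, 15.2]
force: [0.3, -0.3, -0.2]
gripper_width: 45.6
```

```bash
python3 - <<'E'
from h import *
s=env.grab_frame("scene")[:,:,::-1];t=env.grab_frame("top")[:,:,::-1]
cv2.imwrite("pics/s4full.png",s);cv2.imwrite("pics/t4full.png",t)
cv2.imwrite("pics/s4.png",cv2.resize(s[205:305,270:390],None,fx=6,fy=6,interpolation=cv2.INTER_CUBIC))
cv2.imwrite("pics/t4.png",cv2.resize(t[200:290,265:365],None,fx=6,fy=6,interpolation=cv2.INTER_CUBIC))
E
```

```text
(no output)
```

View pics/s4.png

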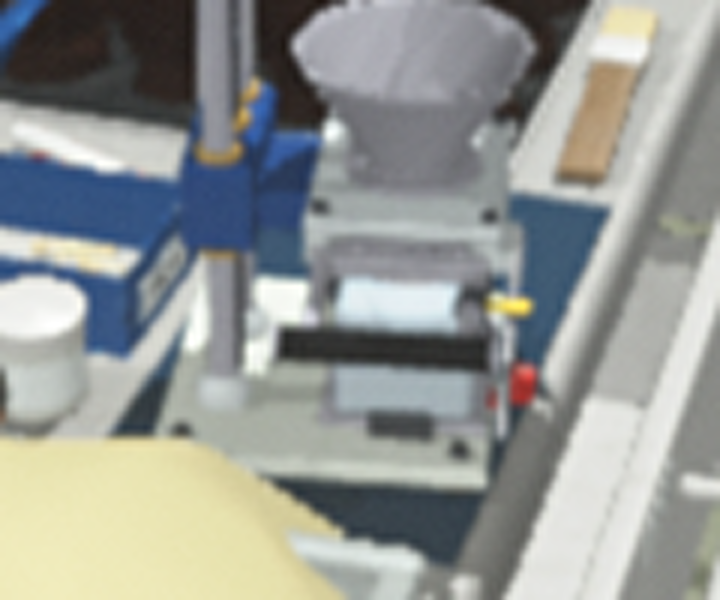

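View pics/t4.png

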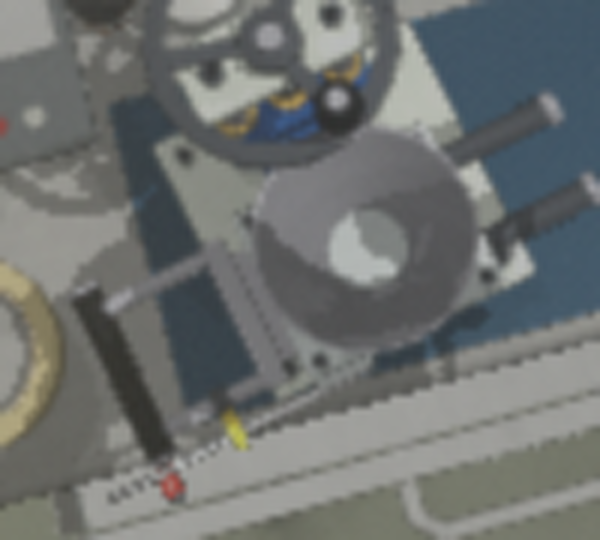

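View pics/t4full.png

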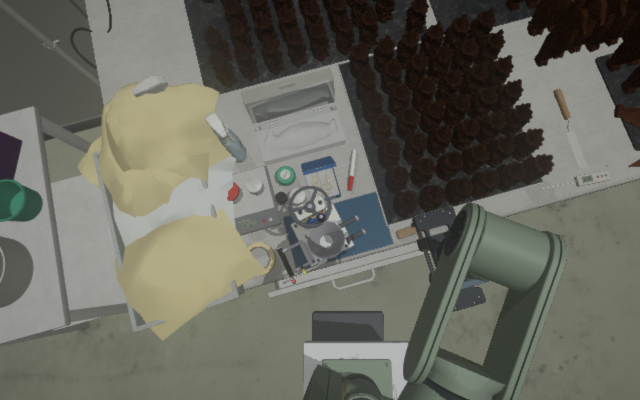

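```bash
python3 - <<'E'
from h import *
s=lambda x,y:(270+(x+.5)/6-.5,205+(y+.5)/6-.5)
t=lambda x,y:(265+(x+.5)/6-.5,200+(y+.5)/6-.5)
print("grip",atz("top",*t(338,98),328))
for nm,a,b in [("barR",(278,343),(88,293)),("barF",(497,350),(158,457)),("ptrtip",(533,307),(243,446)),("ptr",(510,305),(236,430)),("rider",(523,384),(172,487)),("hop",(415,50),(366,238))]:
    print(nm,*tri(s(*a),t(*b)),atz("top",*t(*b),114))
# hsv centroids
T=cv2.imread("pics/t4full.png");S=cv2.imread("pics/s4full.png")
for n,I,(r0,r1,c0,c1) in[("top",T,(255,290,280,310)),("scene",S,(245,280,340,365))]:
    I=I[r0:r1,c0:c1].astype(float); B,G,R=I[...,0],I[...,1],I[...,2]
    for k,w in(("yel",np.clip(np.minimum(R,G)-B-40,0,None)),("red",np.clip(R-np.maximum(G,B)-40,0,None))):
        y,x=np.mgrid[r0:r1,c0:c1]; print(n,k,(w*x).sum()/w.sum(),(w*y).sum()/w.sum(),(w>0).sum())
E
```

```text
grip [485.76  91.5  328.  ]
barR [426.23 219.15 113.77] 0.0003767495456940729 [426.22 219.11 114.  ]
barF [347.1  183.45 119.09] 3.8380149273442603 [348.82 184.9  114.  ]
ptrtip [352.15 143.83 116.24] 3.313797824938669 [353.65 144.74 114.  ]
ptr [360.2  147.43 116.3 ] 1.976204842698351 [361.11 148.06 114.  ]
rider [334.87 179.21 104.7 ] 0.18896031194015242 [334.89 178.17 114.  ]
hop [444.28  84.15 184.22] 0.7043542300566782 [451.24  85.93 114.  ]
top yel 303.9765807962529 271.6627634660422 15
top red 293.1487603305785 280.52479338842977 10
scene yel 354.875 255.5787037037037 19
scene red 356.6587786259542 268.57786259541984 27
```

Call:
drive_tool(motion=[[[-0.003, 0.037, 0], [0, 0, -0.1167]], [[-0.003, 0.037, 0], [0, 0, -0.1167]], [[-0.003, 0.037, 0], [0, 0, -0.1167]], [[-0.003, 0.037, 0], [0, 0, -0.1167]], [[-0.003, 0.037, 0], [0, 0, -0.1167]], [[-0.003, 0.037, 0], [0, 0, -0.1167]], [[-0.003, 0.037, 0], [0, 0, -0.1167]], [[-0.003, 0.037, 0], [0, 0, -0.1167]], [[-0.003, 0.037, 0], [0, 0, -0.1167]], [[-0.003, 0.037, 0], [0, 0, -0.1167]]])

```text
time_s: 12.02
ee_pos: [351.5, 178.5, 401.1]
ee_rot: [-180.0, -0.0, -42.5]
force: [1.1, -0.3, 0.3]
gripper_width: 45.6
```

Call:
drive_tool(motion=[[[-0.003, 0.037, 0], [0, 0, -0.1167]], [[-0.003, 0.037, 0], [0, 0, -0.1167]], [[0, 0, 0], [-0.0949, -0.0443, 0]], [[0, 0, 0], [-0.0949, -0.0443, 0]], [[0, 0, 0], [-0.0949, -0.0443, 0]], [[0, 0, 0], [-0.0949, -0.0443, 0]], [[0, 0, 0], [-0.0949, -0.0443, 0]], [[0, 0, 0], [0, 0, 0]], [[0, 0, 0], [0, 0, 0]], [[0, 0, 0], [0, 0, 0]]])

```text
time_s: 12.85
ee_pos: [347.1, 244.2, 401.3]
ee_rot: [174.2, -29.4, -53.1]
force: [0.1, -0.6, 0.5]
gripper_width: 45.8
```

```bash
python3 - <<'E'
from h import *
from scipy.spatial.transform import Rotation as Ro
st=env.state();print(st["ee_pos"],st["ee_rot"],st["qpos"])
print(Ro.from_euler("xyz",st["ee_rot"],degrees=True).as_matrix())
s=env.grab_frame("scene")[:,:,::-1].copy();t=env.grab_frame("top")[:,:,::-1].copy()
gy=np.array([-.423,.906,0]);gx=np.array([.906,.423,0]);B=np.array([388,202,114.5])
cv2.imwrite("pics/t5.png",t); 
for p in (0,39):
  for dx in(-38,38):
    for d,h in((107,7),(-47,96),(157,94)):
      X=B+(d+p)*gy+dx*gx+[0,0,h]
      for n,I in(("scene",s),("top",t)):
        cv2.circle(I,tuple(int(round(v)) for v in proj(n,X)),1,(0,0,255) if p==0 else (255,0,255),-1)
cv2.imwrite("pics/s5.png",cv2.resize(s[100:400,200:500],None,fx=2,fy=2,interpolation=cv2.INTER_CUBIC))
cv2.imwrite("pics/t5b.png",cv2.resize(t[150:330,180:400],None,fx=3,fy=3,interpolation=cv2.INTER_CUBIC))
E
```

```text
[347.09 244.24 401.32] [174.18 -29.39 -53.12] [ 53.74   6.41  85.09 -26.64 102.46 105.78]
[[ 0.52 -0.83  0.21]
 [-0.7  -0.56 -0.45]
 [ 0.49  0.09 -0.87]]
```

View pics/s5.png

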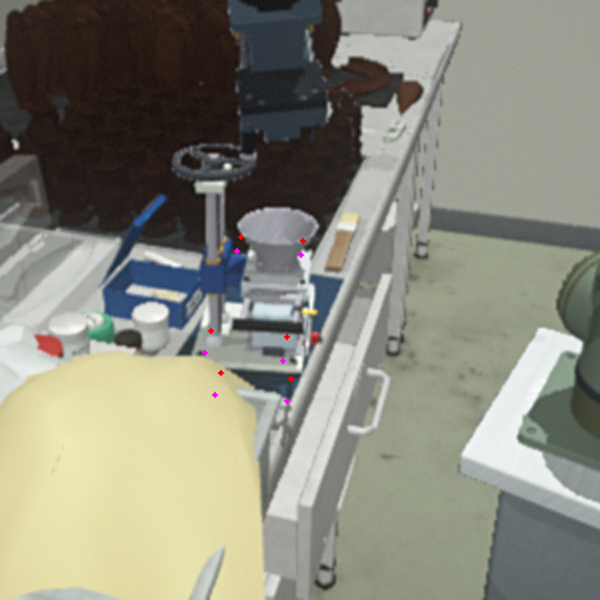

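View pics/t5b.png

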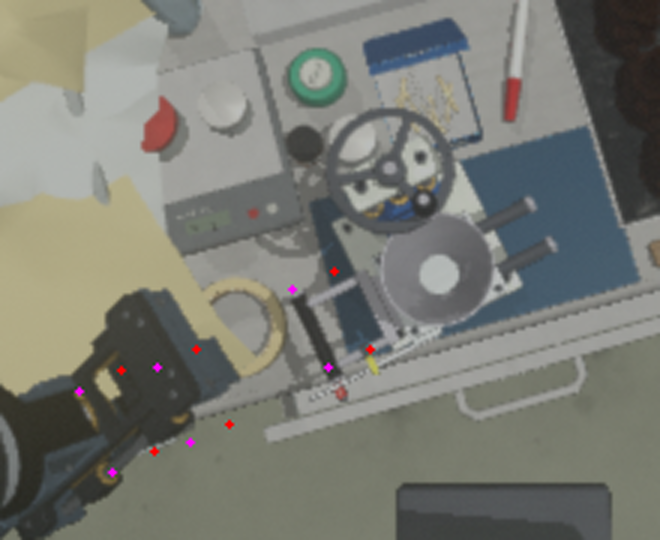

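```bash
python3 - <<'E'
from h import *
from scipy.spatial.transform import Rotation as Ro
for (x,y) in [(250,372),(215,320),(180,262),(150,215)]:
    u=(180+x/3,150+y/3)
    for z in (20,60,100,150): 
        X=atz("top",*u,z); print((x,y),z,X, (proj("scene",X)-[200,100])*2)
gy=np.array([-.423,.906,0]);gx=np.array([.906,.423,0])
st=env.state(); R=Ro.from_euler("xyz",st["ee_rot"],degrees=True)
zt=-.5*gy-[0,0,.866]; xt=-.866*gy+[0,0,.5]; Rt=Ro.from_matrix(np.c_[xt,-gx,zt])
print((Rt*R.inv()).as_rotvec())
E
```

```text
(250, 372) 20 [354.9  280.74  20.  ] [254.13 434.36]
(250, 372) 60 [354.63 273.39  60.  ] [257.73 403.45]
(250, 372) 100 [354.35 266.03 100.  ] [261.41 371.82]
(250, 372) 150 [354.01 256.84 150.  ] [266.13 331.21]
(215, 320) 20 [408.21 318.31  20.  ] [198.19 435.83]
(215, 320) 60 [406.15 309.71  60.  ] [203.03 404.85]
(215, 320) 100 [404.1 301.1 100. ] [207.98 373.14]
(215, 320) 150 [401.54 290.34 150.  ] [214.34 332.44]
(180, 262) 20 [468.77 356.78  20.  ] [136.77 435.47]
(180, 262) 60 [464.69 346.89  60.  ] [142.96 404.54]
(180, 262) 100 [460.62 337.   100.  ] [149.3  372.89]
(180, 262) 150 [455.53 324.63 150.  ] [157.43 332.25]
(150, 215) 20 [518.76 390.26  20.  ] [ 85.19 436.  ]
(150, 215) 60 [513.02 379.25  60.  ] [ 92.52 405.06]
(150, 215) 100 [507.28 368.24 100.  ] [100.03 373.39]
(150, 215) 150 [500.1  354.48 150.  ] [109.67 332.75]
[ 0.04 -0.08 -0.15]
```

```bash
python3 - <<'E'
from h import *
t=cv2.imread("pics/t0.png") if 0 else cv2.imread("pics/t4full.png"); s=cv2.imread("pics/s4full.png")
a=cv2.resize(t[190:345,100:290],None,fx=4,fy=4,interpolation=cv2.INTER_CUBIC); cv2.imwrite("pics/t6.png",a)
b=cv2.resize(s[200:400,150:350],None,fx=3,fy=3,interpolation=cv2.INTER_CUBIC); cv2.imwrite("pics/s6.png",b)
E
```

```text
(no output)
```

View pics/t6.png

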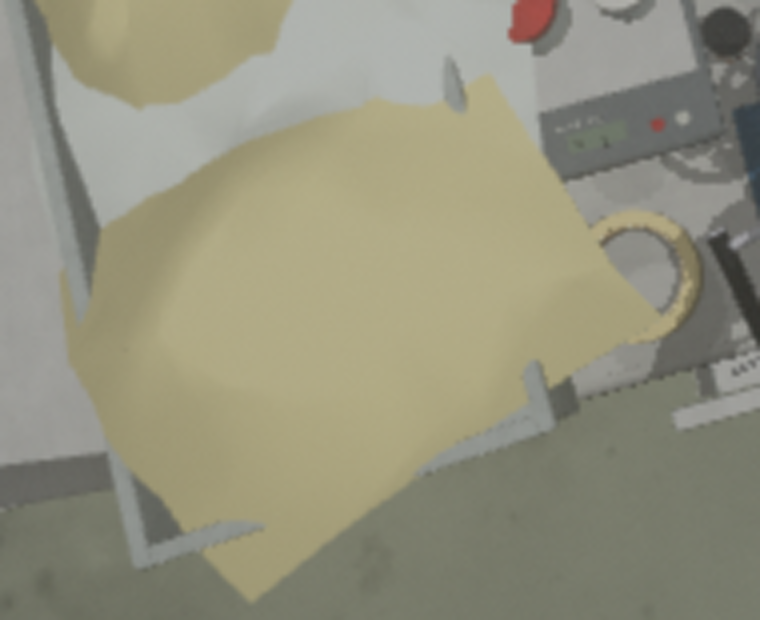

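View pics/s6.png

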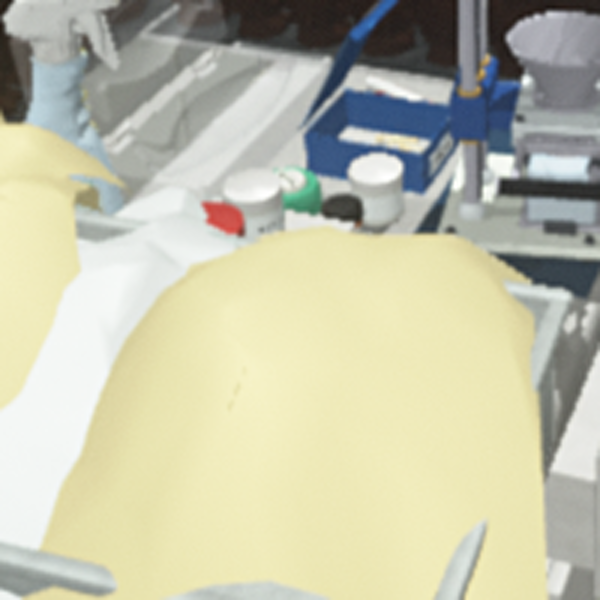

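```bash
python3 - <<'E'
from h import *
print(tri((340,297.7),(237,296)),tri((325,294),(264.3,268.6)))
# tray back corner: rail upper right
for y in(235,245,300,380,450):
  print(y,[ (z,atz("top",100+a/4,190+b/4,z).round(),((proj("scene",atz("top",100+a/4,190+b/4,z))-[150,200])*3).round()) for a,b in[(560,280),(480,260),(400,250)] for z in(50,120,200,280)]) if y==235 else None
E
```

```text
(array([293.31, 330.6 , 135.04]), np.float64(3.369522038050944)) (array([369.51, 268.16,  72.51]), np.float64(1.6266137301744117))
235 [(50, array([397., 347.,  50.]), array([436., 349.])), (120, array([394., 330., 120.]), array([450., 262.])), (200, array([390., 310., 200.]), array([467., 158.])), (280, array([387., 291., 280.]), array([484.,  49.])), (50, array([413., 409.,  50.]), array([367., 390.])), (120, array([409., 388., 120.]), array([385., 297.])), (200, array([404., 364., 200.]), array([406., 187.])), (280, array([400., 340., 280.]), array([428.,  73.])), (50, array([421., 471.,  50.]), array([301., 438.])), (120, array([416., 446., 120.]), array([322., 339.])), (200, array([411., 418., 200.]), array([348., 222.])), (280, array([406., 390., 280.]), array([374., 101.]))]
```

```bash
cat >> h.py <<'E'
from scipy.spatial.transform import Rotation as Ro
PSI=np.radians(25.0)
gy=np.array([-np.sin(PSI),np.cos(PSI),0]);gx=np.array([np.cos(PSI),np.sin(PSI),0])
def Rt(a):
    a=np.radians(a); zt=-np.sin(a)*gy-[0,0,np.cos(a)]; xt=-np.cos(a)*gy+[0,0,np.sin(a)]
    return Ro.from_matrix(np.c_[xt,-gx,zt])
def need(a):
    R=Ro.from_euler("xyz",env.state()["ee_rot"],degrees=True); return (Rt(a)*R.inv()).as_rotvec()
E
python3 -c "
from h import *
np.set_printoptions(precision=4)
print(need(18),atz('top',213,211,135),[(atz('top',213,211,135)-[388,202,0])@g for g in(gx,gy)])"
```

```text
[ 0.2178  0.0232 -0.1632] [533.8038 409.0977 135.    ] [np.float64(219.66643757380754), np.float64(126.07491916773894)]
```

Call:
drive_tool(motion=[[[0.008, -0.006, 0], [0.0545, 0.0058, -0.0408]], [[0.008, -0.006, 0], [0.0545, 0.0058, -0.0408]], [[0.008, -0.006, 0], [0.0545, 0.0058, -0.0408]], [[0.008, -0.005, 0], [0.0545, 0.0058, -0.0408]], [[0, 0, -0.037], [0, 0, 0]], [[0, 0, -0.037], [0, 0, 0]], [[0, 0, -0.037], [0, 0, 0]], [[0, 0, -0.037], [0, 0, 0]], [[0, 0, -0.037], [0, 0, 0]], [[0, 0, -0.01], [0, 0, 0]]], claw=0.45)

```text
time_s: 13.78
ee_pos: [377.3, 217.8, 202.3]
ee_rot: [179.4, -18.1, -64.9]
force: [-0.9, -1.1, -0.4]
gripper_width: 41.0
```

```bash
python3 - <<'E'
from h import *
np.set_printoptions(precision=4)
s=env.grab_frame("scene")[:,:,::-1].copy();t=env.grab_frame("top")[:,:,::-1].copy()
st=env.state();print(st["ee_pos"],need(18),st["qpos"])
cv2.imwrite("pics/s7.png",cv2.resize(s[130:310,230:430],None,fx=3.3,fy=3.3,interpolation=cv2.INTER_CUBIC))
cv2.imwrite("pics/t7.png",cv2.resize(t[150:320,190:380],None,fx=3.3,fy=3.3,interpolation=cv2.INTER_CUBIC))
E
```

```text
[379.1489 219.3274 205.5312] [ 0.0039 -0.0031  0.0007] [ 41.6561   9.1113 106.0505 -18.2549  71.3691 113.522 ]
```

View pics/s7.png

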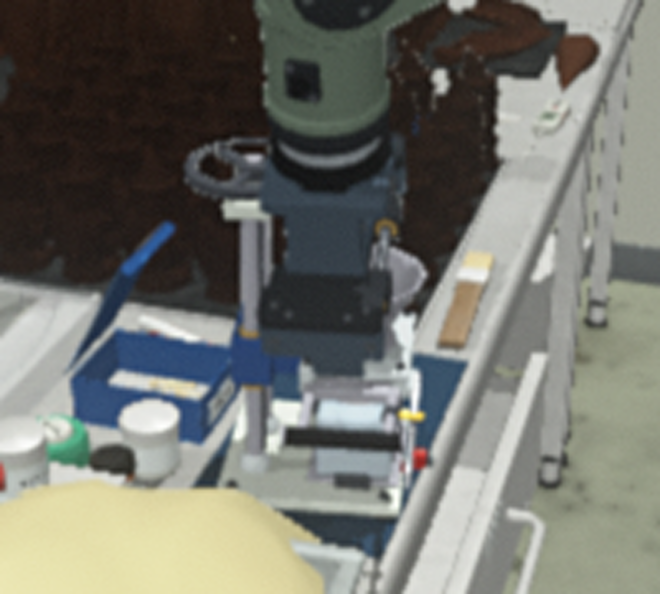

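View pics/t7.png

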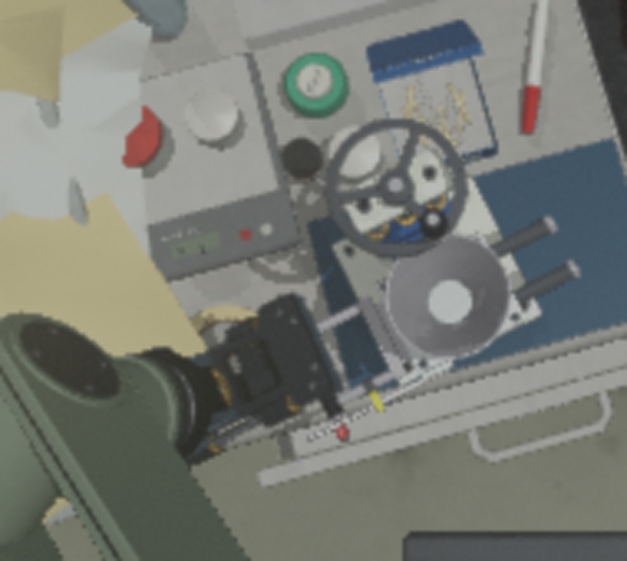

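Call:
drive_tool(motion=[[[0, 0.0015, -0.0135], [0, 0, 0]], [[0, 0, -0.0135], [0, 0, 0]], [[0.0013, -0.0028, -0.0095], [0, 0, 0]], [[0.0013, -0.0028, -0.0095], [0, 0, 0]], [[0.0013, -0.0028, -0.0095], [0, 0, 0]], [[0.0013, -0.0028, -0.0095], [0, 0, 0]], [[0, 0, 0], [0, 0, 0]], [[0, 0, 0], [0, 0, 0]], [[0, 0, 0], [0, 0, 0]], [[0, 0, 0], [0, 0, 0]]])

```text
time_s: 14.72
ee_pos: [385.6, 211.7, 142.5]
ee_rot: [-179.9, -18.0, -65.0]
force: [0.3, 0.2, 0.1]
gripper_width: 40.9
```

```bash
python3 - <<'E'
from h import *
np.set_printoptions(precision=4)
s=env.grab_frame("scene")[:,:,::-1].copy();t=env.grab_frame("top")[:,:,::-1].copy()
st=env.state();print(st["ee_pos"],need(18),st["force"])
a=cv2.resize(s[205:305,270:390],None,fx=6,fy=6,interpolation=cv2.INTER_CUBIC)
cv2.imwrite("pics/s8.png",a)
E
```

```text
[385.106  211.4047 141.9499] [ 0.001   0.0005 -0.0011] [ 0.7088  0.8817 -0.7316]
```

View pics/s8.png

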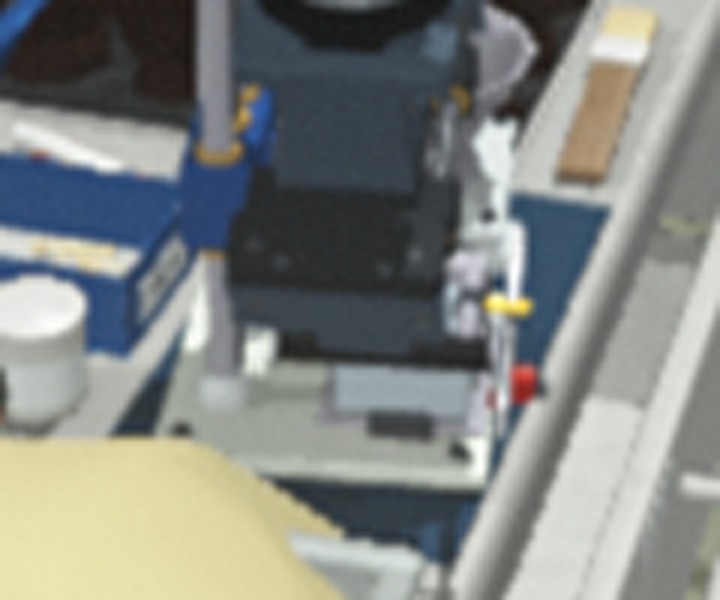

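Call:
drive_tool(motion=[[[0.0012, -0.0032, -0.0097], [0, 0, 0]], [[0.0012, -0.0032, -0.0097], [0, 0, 0]], [[0.0011, -0.0032, -0.0097], [0, 0, 0]], [[0.0011, -0.0032, -0.0097], [0, 0, 0]], [[0, 0, 0], [0, 0, 0]], [[0, 0, 0], [0, 0, 0]], [[0, 0, 0], [0, 0, 0]], [[0, 0, 0], [0, 0, 0]], [[0, 0, 0], [0, 0, 0]], [[0, 0, 0], [0, 0, 0]]])

```text
time_s: 15.65
ee_pos: [389.4, 198.4, 102.7]
ee_rot: [180.0, -18.1, -64.9]
force: [-0.5, -0.1, -0.0]
gripper_width: 41.1
```

Call:
drive_tool(motion=[[[0, 0, 0], [0, 0, 0]], [[0, 0, 0], [0, 0, 0]], [[0, 0, 0], [0, 0, 0]], [[0, 0, 0], [0, 0, 0]], [[0, 0, 0], [0, 0, 0]], [[0, 0, 0], [0, 0, 0]], [[0, 0, 0], [0, 0, 0]], [[0, 0, 0], [0, 0, 0]], [[0, 0, 0], [0, 0, 0]], [[0, 0, 0], [0, 0, 0]]], claw=0, force=40)

```text
time_s: 16.48
ee_pos: [389.4, 197.7, 102.4]
ee_rot: [179.9, -18.2, -64.9]
force: [2.9, -3.9, 3.0]
gripper_width: 13.9
```

```bash
python3 - <<'E'
from h import *
np.set_printoptions(precision=4)
s=env.grab_frame("scene")[:,:,::-1].copy();t=env.grab_frame("top")[:,:,::-1].copy()
st=env.state();print(st["ee_pos"],need(18),st["force"],st["gripper_width"])
cv2.imwrite("pics/t9full.png",t)
a=cv2.resize(t[240:300,265:365],None,fx=7,fy=7,interpolation=cv2.INTER_CUBIC)
cv2.imwrite("pics/t9.png",a)
E
```

```text
[389.4164 197.7118 102.4264] [ 0.0032 -0.0007 -0.0015] [ 2.3497 -3.8853  1.499 ] 13.86199926726008
```

View pics/t9.png

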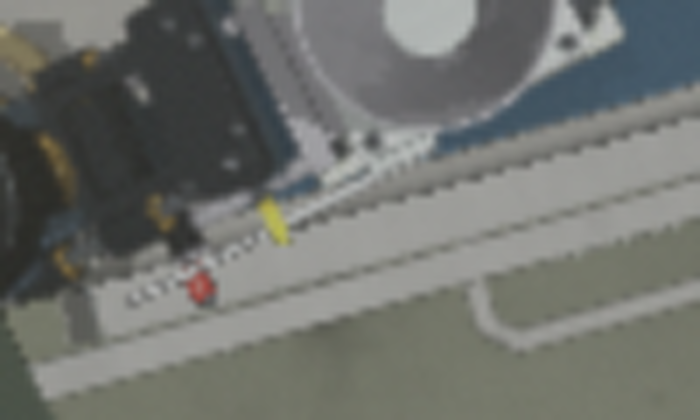

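Call:
drive_tool(motion=[[[-0.0017, 0.0036, 0], [0.0198, 0.0092, 0]], [[-0.0017, 0.0036, 0], [0.0198, 0.0092, 0]], [[-0.0017, 0.0036, 0], [0.0198, 0.0092, 0]], [[-0.0017, 0.0036, 0], [0.0198, 0.0092, 0]], [[-0.0017, 0.0036, 0], [0.0198, 0.0092, 0]], [[-0.0017, 0.0036, 0], [0.0198, 0.0092, 0]], [[-0.0017, 0.0036, 0], [0.0198, 0.0092, 0]], [[-0.0017, 0.0036, 0], [0.0198, 0.0092, 0]], [[0, 0, 0], [0, 0, 0]], [[0, 0, 0], [0, 0, 0]]])

```text
time_s: 17.42
ee_pos: [376.0, 225.1, 103.0]
ee_rot: [179.9, -8.3, -64.9]
force: [2.2, -8.4, 7.2]
gripper_width: 14.5
```

```bash
cat > look.py <<'E'
from h import *
import sys
k=sys.argv[1]
np.set_printoptions(precision=4)
st=env.state();d=st["ee_pos"]-np.array([389.42,197.71,102.43])
R=Ro.from_euler("xyz",st["ee_rot"],degrees=True).as_matrix();R0=Rt(18.2).as_matrix()
b=d-12*(R[:,2]-R0[:,2])
print("tcp",st["ee_pos"],"bar disp gx,gy,z",b@gx,b@gy,b[2],"F",st["force"],st["gripper_width"],"tilt",need(8))
s=env.grab_frame("scene")[:,:,::-1].copy();t=env.grab_frame("top")[:,:,::-1].copy()
cv2.imwrite(f"pics/t{k}full.png",t);cv2.imwrite(f"pics/s{k}full.png",s)
a=cv2.resize(t[255:300,270:330],None,fx=10,fy=10,interpolation=cv2.INTER_CUBIC)
c=cv2.resize(s[240:285,330:390],None,fx=10,fy=10,interpolation=cv2.INTER_CUBIC)
cv2.imwrite(f"pics/t{k}.png",a);cv2.imwrite(f"pics/s{k}.png",c)
E
python3 look.py 10
```

```text
tcp [375.9651 225.1048 102.9642] bar disp gx,gy,z -0.5931045405952338 28.496060169707807 1.0092508609692175 F [ 2.1647 -8.4105  7.1622] 14.461150072309383 tilt [ 0.0055  0.     -0.0022]
```

View pics/t10.png

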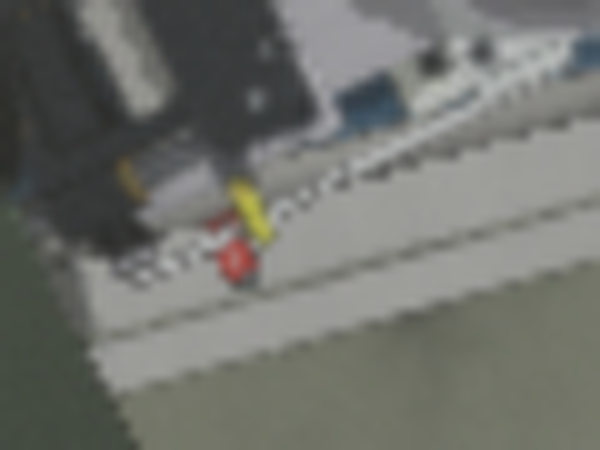

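View pics/s10.png

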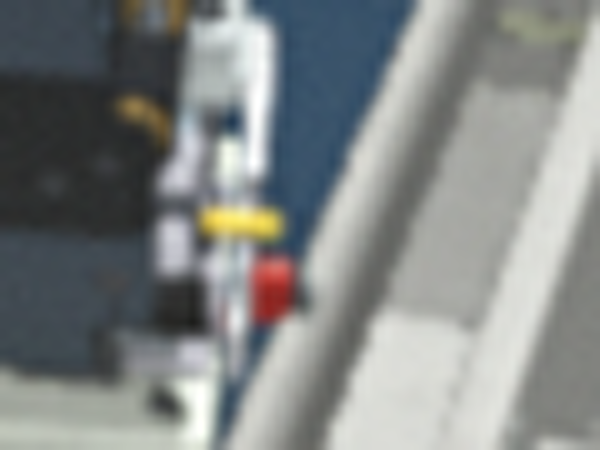

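Call:
drive_tool(motion=[[[-0.0006, 0.0013, 0.0005], [0, 0, 0]], [[-0.0006, 0.0013, 0.0005], [0, 0, 0]], [[-0.0006, 0.0013, 0.0005], [0, 0, 0]], [[-0.0006, 0.0013, 0.0005], [0, 0, 0]], [[-0.0006, 0.0011, 0], [0, 0, 0]], [[0, 0, 0], [0, 0, 0]], [[0, 0, 0], [0, 0, 0]], [[0, 0, 0], [0, 0, 0]], [[0, 0, 0], [0, 0, 0]], [[0, 0, 0], [0, 0, 0]]])

```text
time_s: 18.35
ee_pos: [372.7, 231.5, 103.1]
ee_rot: [179.8, -8.3, -64.8]
force: [6.0, -8.0, -7.6]
gripper_width: 14.2
```

```bash
python3 look.py 11
```

```text
tcp [372.7498 231.4692 103.1003] bar disp gx,gy,z -0.8049456905367001 35.621469613041924 1.1454772854921016 F [ 5.9691 -8.0277 -7.6248] 14.216332874689936 tilt [ 0.0059 -0.0011 -0.0029]
```

View pics/t11.png

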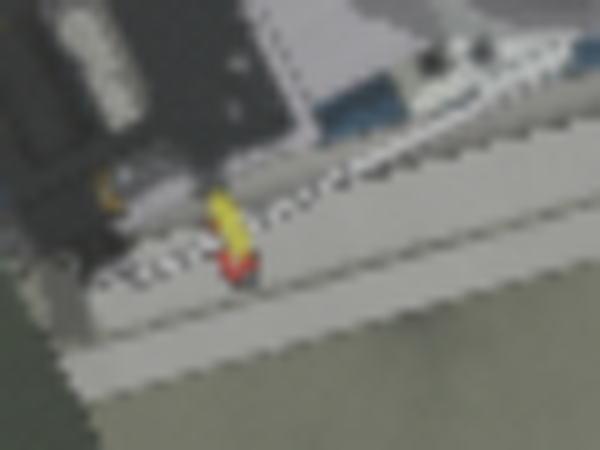

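View pics/s11.png

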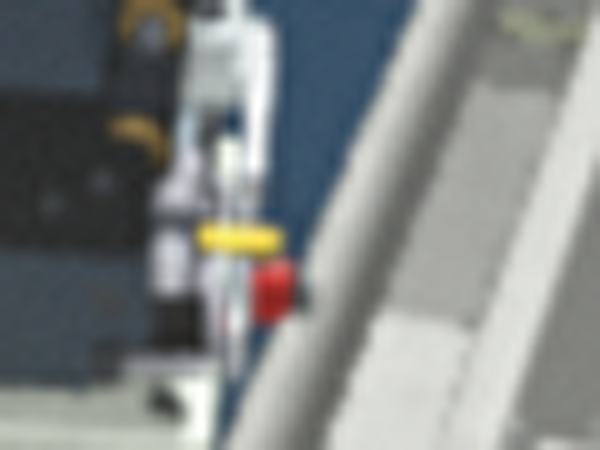

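```bash
cat > cen.py <<'E'
from h import *
def cen(f,n):
    I=cv2.imread(f).astype(float); r0,r1,c0,c1=(255,290,280,310) if n=="top" else (245,280,340,365)
    I=I[r0:r1,c0:c1];B,G,R=I[...,0],I[...,1],I[...,2];y,x=np.mgrid[r0:r1,c0:c1];o={}
    for k,w in(("y",np.clip(np.minimum(R,G)-B-30,0,60)),("r",np.clip(R-np.maximum(G,B)-30,0,60))):
        o[k]=np.array([(w*x).sum()/w.sum(),(w*y).sum()/w.sum()])
    return o
T={k:cen(f"pics/t{k}full.png","top") for k in("4","10","11")};S={k:cen(f"pics/s{k}full.png","scene") for k in("4","10","11")}
r,e=tri(S["4"]["r"],T["4"]["r"]);print("rider",r,e,r@gx,r@gy)
for k in T:
    p,e=tri(S[k]["y"],T[k]["y"]);print(k,T[k]["y"],S[k]["y"],p,e,"gx,gy diff",(r-p)@gx,(r-p)@gy, "top-only z116/105:",(atz("top",*T["4"]["r"],105)-atz("top",*T[k]["y"],116))@gy)
    print("red",T[k]["r"],S[k]["r"])
E
python3 cen.py
```

```text
rider [335.49 179.47 104.29] 0.16363232846009432 379.9091877531519 20.87293391949619
4 [303.91 271.55] [354.64 255.62] [359.6  147.6  115.98] 1.4098062220877037 gx,gy diff -8.382886991851105 39.07564028678072 top-only z116/105: 38.98113867653567
red [293.17 280.52] [356.47 268.7 ]
10 [294.74 275.65] [353.27 261.36] [348.63 173.5  117.29] 0.8907456565620459 gx,gy diff -9.38431447149502 10.963990213560098 top-only z116/105: 10.755926681944153
red [293.13 280.4 ] [356.62 268.42]
11 [292.51 276.94] [353.01 263.  ] [345.37 179.94 117.3 ] 0.27304350315410425 gx,gy diff -9.146468288233637 3.7506273213905508 top-only z116/105: 3.5434171748724683
red [292.99 281.09] [356.65 268.53]
```

Call:
drive_tool(motion=[[[-0.0003, 0.0006, -0.0003], [0, 0, 0]], [[-0.0003, 0.0006, -0.0003], [0, 0, 0]], [[-0.0003, 0.0006, -0.0004], [0, 0, 0]], [[-0.0003, 0.0006, 0], [0, 0, 0]], [[-0.0002, 0.0005, 0], [0, 0, 0]], [[0, 0, 0], [0, 0, 0]], [[0, 0, 0], [0, 0, 0]], [[0, 0, 0], [0, 0, 0]], [[0, 0, 0], [0, 0, 0]], [[0, 0, 0], [0, 0, 0]]])

```text
time_s: 19.28
ee_pos: [371.5, 234.1, 103.0]
ee_rot: [179.8, -8.3, -64.8]
force: [4.0, -8.7, 0.6]
gripper_width: 13.8
```

```bash
python3 look.py 12; sed -i 's/"10","11"/"10","11","12"/g' cen.py; python3 cen.py | tail -2
```

```text
tcp [371.4886 234.0784 103.0144] bar disp gx,gy,z -0.8483148716481386 38.528238151797176 1.0582464187766547 F [ 4.0325 -8.7366  0.5523] 13.808611820516125 tilt [ 0.0065 -0.0005 -0.0029]
12 [291.76 277.53] [353.1  263.77] [343.8  182.12 116.88] 0.12917421875548488 gx,gy diff -8.648589561001938 1.116779805214168 top-only z116/105: 0.951387955564679
red [293.38 281.16] [356.65 268.52]
```

View pics/t12.png

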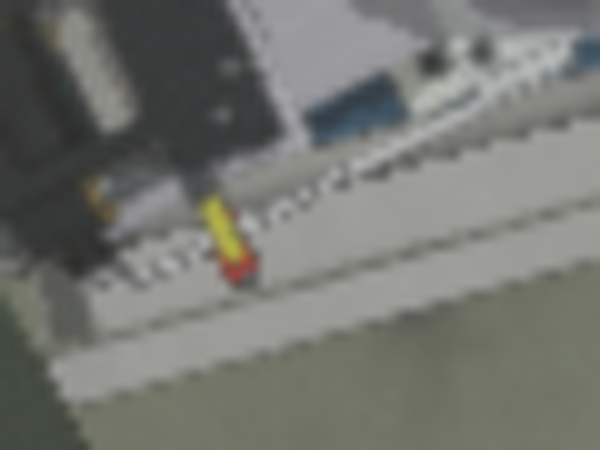

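View pics/s12.png

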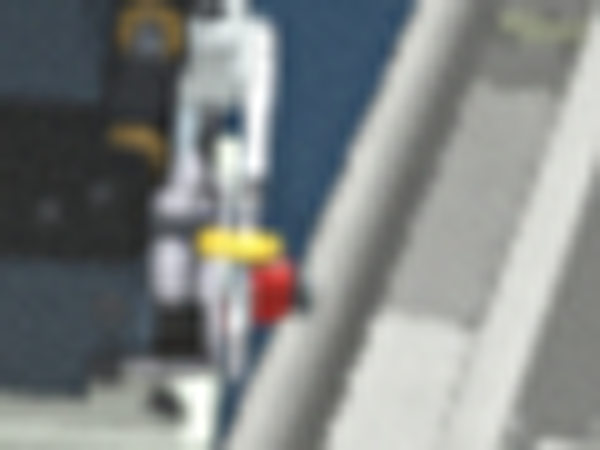

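Call:
drive_tool(motion=[[[-0.0002, 0.0004, 0], [0, 0, 0]], [[-0.0001, 0.0003, 0], [0, 0, 0]], [[0, 0, 0], [0, 0, 0]], [[0, 0, 0], [0, 0, 0]], [[0, 0, 0], [0, 0, 0]], [[0, 0, 0], [0, 0, 0]], [[0, 0, 0], [0, 0, 0]], [[0, 0, 0], [0, 0, 0]], [[0, 0, 0], [0, 0, 0]], [[0, 0, 0], [0, 0, 0]]])

```text
time_s: 20.22
ee_pos: [371.2, 234.7, 103.0]
ee_rot: [179.8, -8.3, -64.8]
force: [4.1, -8.9, 0.7]
gripper_width: 14.2
```

```bash
python3 look.py 13; sed -i 's/"11","12"/"11","12","13"/g' cen.py; python3 cen.py | tail -2
python3 - <<'E'
import cv2
t=cv2.imread("pics/t13full.png")[268:290,283:305]; cv2.imwrite("pics/t13z.png",cv2.resize(t,None,fx=24,fy=24,interpolation=cv2.INTER_NEAREST))
E
```

```text
tcp [371.1832 234.6971 103.0289] bar disp gx,gy,z -0.8633084888187373 39.220010703760046 1.0725195401402616 F [ 4.1145 -8.8756  0.6803] 14.200191259955188 tilt [ 0.0066 -0.0005 -0.0029]
13 [291.54 277.62] [352.95 263.88] [343.68 182.78 116.95] 0.1509267007247604 gx,gy diff -8.815364115086139 0.4646473225167355 top-only z116/105: 0.29648233893222986
red [293.41 281.14] [356.67 268.61]
```

View pics/t13z.png

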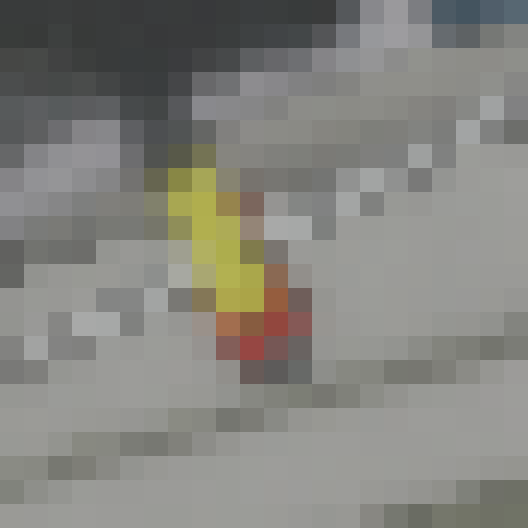

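View pics/s13.png

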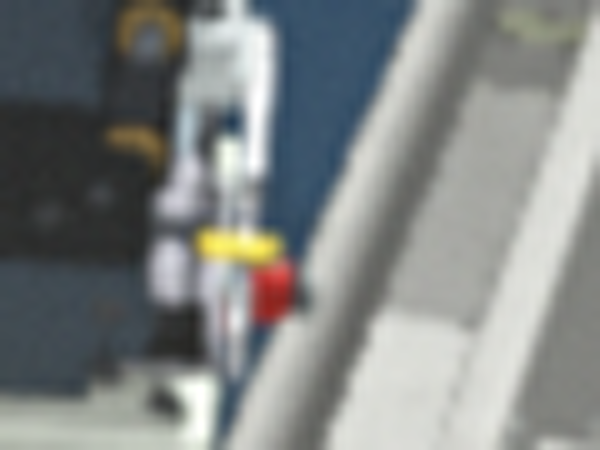

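View pics/s13full.png

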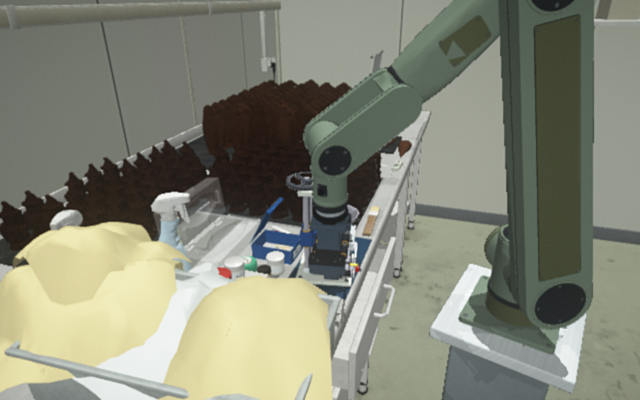

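```bash
python3 - <<'E'
import cv2,numpy as np
a=[cv2.imread(f"pics/t{k}full.png")[268:290,283:309] for k in("4","13")]
cv2.imwrite("pics/cmp.png",cv2.resize(np.hstack(a),None,fx=15,fy=15,interpolation=cv2.INTER_NEAREST))
b=[cv2.imread(f"pics/s{k}full.png")[250:280,343:365] for k in("4","13")]
cv2.imwrite("pics/cmps.png",cv2.resize(np.hstack(b),None,fx=15,fy=15,interpolation=cv2.INTER_NEAREST))
from h import *
# project rider box 10 wide predicted edges for top at heights, centre gy=20.87
for z in(98,105,112,117):
  for g in(15.9,20.9,25.9):
    X=gx*380+gy*g+np.array([0,0,z]); print(z,g,(proj("top",X)-[283,268]+.5)*15, (proj("scene",X)-[343,250]+.5)*15)
E
```

```text
98 15.9 [186.81 182.79] [210.57 303.31]
98 20.9 [163.07 194.21] [208.38 320.92]
98 25.9 [139.32 205.65] [206.18 338.69]
105 15.9 [183.04 183.11] [211.79 266.91]
105 20.9 [159.15 194.61] [209.6  284.42]
105 25.9 [135.25 206.12] [207.39 302.08]
112 15.9 [179.24 183.45] [213.01 230.3 ]
112 20.9 [155.19 195.02] [210.82 247.7 ]
112 25.9 [131.14 206.6 ] [208.61 265.26]
117 15.9 [176.49 183.69] [213.89 204.03]
117 20.9 [152.33 195.31] [211.7  221.35]
117 25.9 [128.17 206.94] [209.49 238.83]
```

View pics/cmp.png

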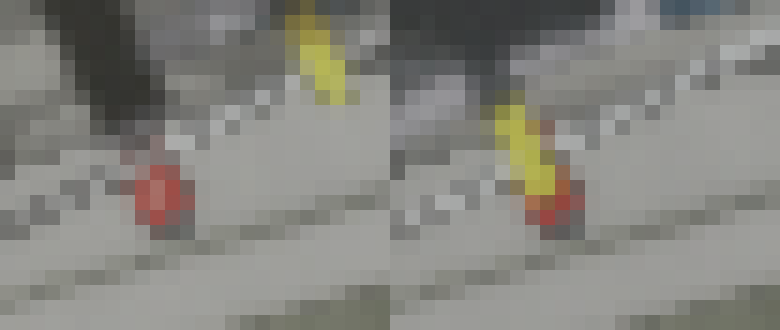

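View pics/cmps.png

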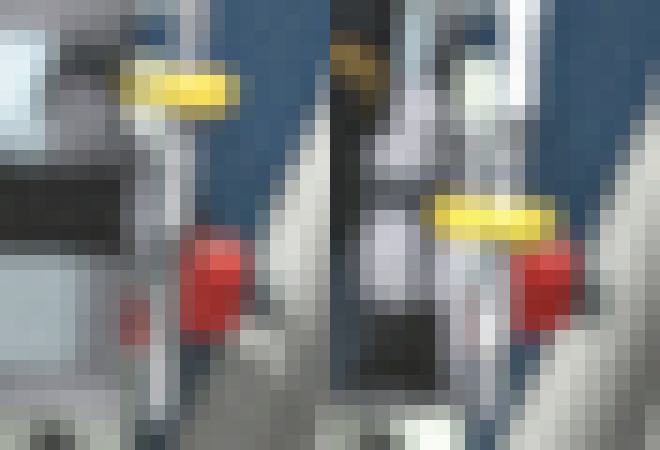

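```bash
python3 -c "
from workcell import env
print(env.state()['ee_pos'],env.state()['force']); print(env.job_done())"
```

```text
[371.2019029  234.69318505 103.04089524] [ 4.08096055 -8.94642779  0.34971812]
the job is handed in; nothing more can be done
None
```

The nozzle is fully down in the mould's collar. The gate is pulled out to the rider, and the gripper is still closed on its black bar. I handed the job in at about 20 s.

- **Handwheel:** I wound it clockwise by its grip for about 333° (about 22 mm of travel), until it hit a dead stop at about 35 N. In the pictures afterwards the bar measured about 114–119 mm and the hopper rim about 184 mm above the table. That matches the seated heights of 114 and 184 mm.
- **Gate:** I gripped the bar at 40 N and pulled in shrinking steps, 39.2 mm in all, always from the short side. I tilted the gripper to keep it clear of the hopper and of the cloth-covered tray on the left.
- **Last checks:**
  - **Pointer:** The two cameras together put it 0.3–0.5 mm short of the middle of the rider, and a rougher single-image reading gave about 0.9 mm. I saw no sign that it had run past.
  - **Pull:** It was steady at about 10 N, close to what the spring should give there.
  - **Unresolved reading:** Sideways readings at the tool drifted by about 0.9 mm during the pull. I put this down to a small error in my estimate of the gate's direction, and it changes the pointer result by only about 0.2 mm.
- **Other things on the table:** The arm touched nothing but the wheel grip and the bar, and nothing looked moved in the pictures. I did not measure the other objects again at the end.

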